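# Open the kit case and pack two ring clamps

## Robot

A 6-joint arm with a two-finger parallel gripper is mounted at the origin on the work surface. World frame = base frame: x ahead of the robot, y to its left, z up, the work surface at z = 0. Lengths are in m, angles in degrees, forces in N, time in s.
With the tool pointing down it reaches from about 0.375 to 0.9 m from the base axis. Payload 3.1 kg.
Tool frame: the origin (TCP) lies between the finger pads; the fingertips stand 11 mm ahead of it and the grasp point (between the pads) lies 8 mm behind it; z points along the fingers, y is the line along which they close (so a half turn about z gives the same grasp; the last joint's range is limited). The gripper opens to 87 mm and grips with 3 to 60 N. Pads are 19 mm wide; open, the fingers measure 117 mm over their backs; the gripper's body (75 mm by 190 mm) begins 51 mm behind the grasp point.
Start: joints at [55.663, 30.224, 82.088, -0, 67.689, -10.227], TCP at [0.255, 0.57, 0.234] pointing down, gripper open.
Joint ranges: [-176.69, 176.69], [-43.24, 126.21], [12.49, 139.97], [-82, 262], [0, 151.66], [-163.58, 163.58]. Speed limits (degrees/s): [159.86, 159.86, 180, 180, 180, 180].

## Interface

Orientations are given as a 3x3 rotation matrix whose columns are the frame's x, y, z axes.
In Python, from rig import bot, viewer, workorder, models gives the robot as it stands.
- The arm moves only by the shell command python3 -m jog 'ROWS'. ROWS is JSON, a list of rows, each a list of 7 numbers: the opening, from 0 (shut) to 1 (fully open), then the shift along the tool's x, y, z in m, then the turn, a rotation vector about the tool's x, y, z in degrees. In form: [[claw, x, y, z, ax, ay, az], ...]. A call has 1 to 20 rows; each row is the pose to reach, as a shift and turn from the pose commanded when the call began, along the tool's axes at that moment; what a row does not reach only later rows make up. A row lasts 1/8 s, in which the tool goes at most 62.5 mm and 10.7 degrees, less where a joint would pass 70% of its speed; a pose out of reach is approached as far as the arm can. A call with a gripper value outside its range is refused whole. The fingers move at their own pace and stop on an object; the grip force is fixed at half the most. Time passes only in rows, so rows that repeat a pose let the fingers close. It gives the time, the measured TCP pose, the force, the opening and the grip force at its end, in the units of the state.
- bot.read_state(): the state, without advancing time (a new reading comes with each control period).
- viewer.capture(name): name is "scene" or "top" or "wrist"; returns (picture, depth): 420x560x3 uint8, blue, green, red; 420x560 float32, m along the optical axis (not along the pixel's ray), 0 where there is no reading.
- viewer.camera_info(name): a dict with "fx", "fy", "cx", "cy" (pixels), "world_to_cam" (4x4, takes a point from world to camera coordinates). Camera axes: x right, y down, z forward; pixel columns grow to the right and rows downward; lengths in m; the calibration is good to about 2 mm. The wrist camera is an equidistant fisheye: a pixel r from the principal point sees the ray r / f radians off the axis. A picture is of the moment at which its call begins: read the wrist's pose just before it. camera_info takes no time and is no camera call; for the wrist camera it gives the pose at the moment of the call.
- workorder.hand_in(): hands the job in; it is judged then, once.
Trained networks look in the newest picture that a camera, given by its name, has taken for a name from the list of things; names that differ only in an ending like _2 or _b are one class to them, and where a whole thing is asked for, a point or a joint stands for the part that bears it (a point fixed in the world has none). Each returns a list of dicts, best first, with "p" (0 to 1); they miss things now and then, are a little off and sometimes report something else, mostly with a low value. They report only what shows in the picture. A call takes as long as a camera call. They do not tell look-alikes from the thing itself.
- models.outline_of(camera, thing): "mask" (420x560 bool, what is visible of it).
- models.tip_of(camera, thing): "xyz" ([x, y, z] in m, in world coordinates, good to about 4 mm: a listed point, or the origin of a listed thing).
The state is a dict: "time_s": time; "joint_positions": joint angles; "qvel": joint speeds; "tau": joint torques, N m; "position": TCP position; "tcp_rot": TCP orientation; "force": force on the tool from outside, world axes, zero at the start; "moment": the same for the moment, N m; "opening": opening from 0.0 (shut) to 1.0 (fully open); "grasp_force": force on a finger pad.
Only numpy, scipy, OpenCV 4.12 (cv2) and the standard library are available. Lean on these libraries where they do the work, as an engineer would, in place of code of your own. Each camera call takes 0.05 s, during which the arm holds its last target. There are 200 camera calls.

## Task

Open the lid of the plywood kit case right back until it rests on its stop, without shoving the case, slamming the lid or forcing the hinge. Then lay two of the four ring clamps flat in the case's empty compartment, setting them down rather than dropping them; leave the other two clamps and everything else on the bench where they are, and the lid open.

Things in the scene. Friction and masses are not known exactly. Their poses are not given: they have to be found in the camera images.
- case: Plywood kit case, loose on rubber feet, about 3.6 kg in all: 170 mm deep (its x), 260 wide (y), 62 high under its lid, walls 6, floor's top 10 above the bench. A 6 mm divider 40 mm high parts a narrow compartment full of sticks (+y side) from an empty one (-y side). Origin: centre of the underside, at bench level; x points from the front, where the lid overhangs, to the hinge side, z up.
- case_lid (a joint): Lid angle, rad: 0 shut, 1.57 upright. Stiff hinge (friction about 0.22 N m) along the case's y on top of the rear wall: the lid falls shut if let go below about 1 rad and stays where left when steeper. Its fixed stop is past upright, between 1.7 and 2.1 rad; the lid does not fall onto it, it must be pushed until the stop is felt.
- lid_lip (a point): Middle of the lower front edge of the lid: a plain plywood board 260 mm wide, 10 mm thick, 0.4 kg, no knob or catch, that overhangs the front wall by 15 mm. 185 mm from the hinge; when shut 62 mm above the bench. Starting the lid takes about 3 N upward here. Moves with the lid; x points to the hinge, z out of the lid's upper face.
- lid_hinge (a point): Middle of the hinge line, 85 mm behind the case's origin and 62 mm above the bench; axes turn with the lid.
- case_well (a point): Middle of the floor of the empty compartment, which is 158 mm (case x) by 144 mm (case y) inside, 52 mm deep to the rim (40 mm to the divider's top); axes as the case's.
- clamp0: Ring clamp (one of four alike): two light hardwood jaws held by a steel band round the middle, a thin wedge in one end, 125 mm long (its x), 24 mm high; 28 mm wide over the middle 60 mm, 22 mm wide and 20 mm high towards both ends. About 70 g. Origin: centre of the underside; x along its length, z up.
- clamp0_mid (a point): Centre of clamp0, 12 mm above its underside.
- clamp1: Ring clamp (one of four alike): two light hardwood jaws held by a steel band round the middle, a thin wedge in one end, 125 mm long (its x), 24 mm high; 28 mm wide over the middle 60 mm, 22 mm wide and 20 mm high towards both ends. About 70 g. Origin: centre of the underside; x along its length, z up.
- clamp1_mid (a point): Centre of clamp1, 12 mm above its underside.
- clamp2: Ring clamp (one of four alike): two light hardwood jaws held by a steel band round the middle, a thin wedge in one end, 125 mm long (its x), 24 mm high; 28 mm wide over the middle 60 mm, 22 mm wide and 20 mm high towards both ends. About 70 g. Origin: centre of the underside; x along its length, z up.
- clamp2_mid (a point): Centre of clamp2, 12 mm above its underside.
- clamp3: Ring clamp (one of four alike): two light hardwood jaws held by a steel band round the middle, a thin wedge in one end, 125 mm long (its x), 24 mm high; 28 mm wide over the middle 60 mm, 22 mm wide and 20 mm high towards both ends. About 70 g. Origin: centre of the underside; x along its length, z up.
- clamp3_mid (a point): Centre of clamp3, 12 mm above its underside.
- bench_pin: Bench pin, bystander: flat notched wooden wedge 117 x 48 x 16 mm, with a slot between two prongs at one end (towards +x). Origin: on its underside.
- wax_block: Block of carving wax, bystander: 95 x 38 x 22 mm. Origin: on its underside.
- flat_file: Flat file with a wooden handle, bystander: 200 mm long, 22 mm high. Origin: on its underside.
- chasing_hammer: Chasing hammer lying on the bench, bystander: about 220 mm long, head about 75 mm wide, 26 mm high. Origin: on its underside.
There are look-alikes about, which are no part of the job. Leave any pink or yellow look-alike of the clamp1 alone. What is shaped like the clamp0 but orange or purple is not meant.

How it is judged (in metres and radians):
On the way, in this order (a step that is already met when the one before it is completed fails the run):
1. the lid is open and rests on its stop (value of joint case_lid above 1.84 rad and velocity of joint case_lid between -0.1 and 0.1 rad/s), for 0.3 s.
2. two ring clamps lie in the empty compartment, the other two where they were (((distance between each of clamp0_mid, clamp1_mid and case_well below 0.075 m and z of each of clamp0_mid, clamp1_mid in the frame of case_well below 0.02 m and distance of each of clamp2, clamp3 from where it was at the start of the episode below 0.03 m) or (distance between each of clamp0_mid, clamp2_mid and case_well below 0.075 m and z of each of clamp0_mid, clamp2_mid in the frame of case_well below 0.02 m and distance of each of clamp1, clamp3 from where it was at the start of the episode below 0.03 m) or (distance between each of clamp0_mid, clamp3_mid and case_well below 0.075 m and z of each of clamp0_mid, clamp3_mid in the frame of case_well below 0.02 m and distance of each of clamp1, clamp2 from where it was at the start of the episode below 0.03 m) or (distance between each of clamp1_mid, clamp2_mid and case_well below 0.075 m and z of each of clamp1_mid, clamp2_mid in the frame of case_well below 0.02 m and distance of each of clamp0, clamp3 from where it was at the start of the episode below 0.03 m) or (distance between each of clamp1_mid, clamp3_mid and case_well below 0.075 m and z of each of clamp1_mid, clamp3_mid in the frame of case_well below 0.02 m and distance of each of clamp0, clamp2 from where it was at the start of the episode below 0.03 m) or (distance between each of clamp2_mid, clamp3_mid and case_well below 0.075 m and z of each of clamp2_mid, clamp3_mid in the frame of case_well below 0.02 m and distance of each of clamp0, clamp1 from where it was at the start of the episode below 0.03 m)) and linear speed of each of clamp0, clamp1, clamp2, clamp3 below 0.02 m/s), for 0.2 s.
At the end, for the whole second after the job is handed in: Lid at rest on its stop (at least 1.84 rad); exactly two clamps lying flat and still in the empty well (centre within 75 mm of its middle and under 20 mm above its floor); the other two clamps and every bystander within 30 mm, the case within 40 mm, of where they started, the case flat (all of step 1 and all of step 2 and distance of case from where it was at the start of the episode below 0.04 m and angle between case's own z axis and vertical below 0.05 rad and distance of each of bench_pin, wax_block, flat_file, chasing_hammer from where it was at the start of the episode below 0.03 m); the robot touches nothing.
It fails at once if the lid is slammed open or dropped shut (faster than 2.5 rad/s) (velocity of joint case_lid above 2.5 rad/s or velocity of joint case_lid below -2.5 rad/s).
It fails at once if the lid is forced (more than 30 N between robot and lid) (contact force between any of the fingers, the arm and case_lid above 30 N).
It fails at once if the case is shoved more than 40 mm or tipped more than 0.15 rad (distance of case from where it was at the start of the episode above 0.04 m or angle between case's own z axis and vertical above 0.15 rad).
It fails at once if a bystander is moved more than 30 mm (distance of any of bench_pin, wax_block, flat_file, chasing_hammer from where it was at the start of the episode above 0.03 m).
It fails at once if a clamp is dropped into the case (falling free at more than 0.7 m/s, about 25 mm of fall) ((distance between clamp0_mid and case_well below 0.12 m and contact force between the fingers and clamp0 below 0.05 N and linear speed of clamp0 above 0.7 m/s) or (distance between clamp1_mid and case_well below 0.12 m and contact force between the fingers and clamp1 below 0.05 N and linear speed of clamp1 above 0.7 m/s) or (distance between clamp2_mid and case_well below 0.12 m and contact force between the fingers and clamp2 below 0.05 N and linear speed of clamp2 above 0.7 m/s) or (distance between clamp3_mid and case_well below 0.12 m and contact force between the fingers and clamp3 below 0.05 N and linear speed of clamp3 above 0.7 m/s)).
It also fails if it takes over 72 s, if anything falls off the work surface, if the arm or the gripper's body presses on something with over 40 N, if the wrist force passes 120 N, or if a joint passes its speed limit or range.

## Working session

There is one attempt and no reset: what is moved stays moved. The work goes in short steps, Python scripts to look and compute and a shell command to move; the robot and the scene stay as the last step left them, time stands still between calls to the robot, and variables do not carry over. Pictures are saved under pics/ and viewed, at most 10 in all, crops included, and the job is handed in when it is done.

```bash
mkdir -p pics; cat > h.py <<'E'
import numpy as np, cv2
from rig import bot, viewer, workorder, models
def px2w(cam,u,v,d):
    c=viewer.camera_info(cam); p=np.array([(u-c['cx'])/c['fx']*d,(v-c['cy'])/c['fy']*d,d,1])
    return (np.linalg.inv(np.array(c['world_to_cam']))@p)[:3]
def w2px(cam,P):
    c=viewer.camera_info(cam); q=np.array(c['world_to_cam'])@np.append(P,1)
    return q[0]/q[2]*c['fx']+c['cx'], q[1]/q[2]*c['fy']+c['cy']
def cloud(cam,depth):
    c=viewer.camera_info(cam); v,u=np.mgrid[:420,:560]
    P=np.stack([(u-c['cx'])/c['fx']*depth,(v-c['cy'])/c['fy']*depth,depth,np.ones_like(depth)],-1)
    return (P@np.linalg.inv(np.array(c['world_to_cam'])).T)[...,:3]
E
python3 - <<'E'
from h import *
im,d=viewer.capture("top"); im2,d2=viewer.capture("scene")
cv2.imwrite("pics/top.png",im); cv2.imwrite("pics/scene.png",im2)
np.savez("pics/0.npz",im=im,d=d,im2=im2,d2=d2)
for cam in("top","scene"):
  for t in ["case","lid_lip","lid_hinge","case_well","clamp0","clamp0_mid","bench_pin","wax_block","flat_file","chasing_hammer"]:
    for r in models.tip_of(cam,t): print(cam,t,round(r['p'],2),np.round(r['xyz'],3),np.round(w2px(cam,r['xyz'])))
E
```

```text
top case 0.88 [0.521 0.021 0.   ] [299. 200.]
top case 0.32 [0.465 0.398 0.002] [153. 217.]
top lid_lip 0.76 [ 0.518 -0.076  0.062] [338. 199.]
top lid_hinge 0.87 [0.523 0.105 0.061] [266. 195.]
top case_well 0.73 [ 0.576 -0.263 -0.001] [406. 182.]
top case_well 0.58 [ 0.71  -0.296 -0.004] [418. 133.]
top clamp0 0.92 [ 0.284 -0.317  0.003] [427. 294.]
top clamp0 0.91 [0.663 0.227 0.001] [222. 144.]
top clamp0 0.87 [ 0.605 -0.386  0.   ] [452. 172.]
top clamp0 0.87 [ 0.574 -0.266 -0.003] [407. 183.]
top clamp0 0.85 [ 0.436 -0.27  -0.002] [408. 235.]
top clamp0 0.81 [ 0.62   0.361 -0.002] [170. 159.]
top clamp0 0.66 [ 0.325 -0.15  -0.003] [362. 276.]
top clamp0 0.66 [0.566 0.564 0.001] [ 91. 177.]
top clamp0_mid 0.85 [0.622 0.36  0.01 ] [170. 157.]
top clamp0_mid 0.67 [0.564 0.559 0.011] [ 91. 177.]
top clamp0_mid 0.58 [0.66  0.229 0.014] [220. 144.]
top bench_pin 0.71 [ 0.45  -0.372  0.002] [447. 230.]
top wax_block 0.74 [0.465 0.4   0.   ] [152. 217.]
top flat_file 0.93 [ 0.71  -0.298 -0.002] [418. 133.]
top chasing_hammer 0.8 [0.345 0.262 0.003] [203. 265.]
scene case 0.87 [0.522 0.
[... 238 characters left out ...]
 clamp0 0.8 [ 0.564  0.557 -0.002] [424. 293.]
scene clamp0 0.79 [ 0.442 -0.273 -0.005] [190. 196.]
scene clamp0 0.77 [ 0.662  0.228 -0.002] [295. 280.]
scene clamp0 0.7 [ 0.606 -0.38   0.   ] [135. 214.]
scene clamp0 0.62 [ 0.288 -0.314  0.003] [204. 171.]
scene clamp0_mid 0.88 [0.658 0.23  0.014] [296. 275.]
scene clamp0_mid 0.8 [0.563 0.558 0.014] [426. 288.]
scene clamp0_mid 0.72 [0.62  0.36  0.014] [346. 280.]
scene bench_pin 0.65 [ 0.446 -0.374 -0.001] [166. 189.]
scene wax_block 0.57 [ 0.47   0.399 -0.   ] [374. 253.]
scene wax_block 0.17 [ 0.438 -0.277  0.01 ] [189. 192.]
scene flat_file 0.66 [ 0.706 -0.297 -0.001] [134. 239.]
scene chasing_hammer 0.64 [0.347 0.259 0.004] [341. 216.]
```

```bash
python3 -c "
import cv2,numpy as np
cv2.imwrite('pics/top2.png',cv2.resize(cv2.imread('pics/top.png'),(800,600)))"
```

```text
(no output)
```

View pics/top2.png

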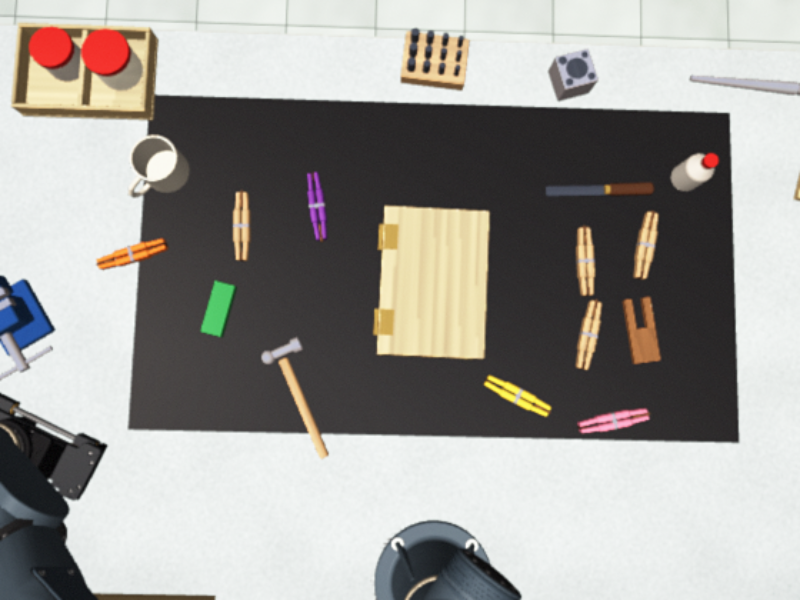

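View pics/scene.png

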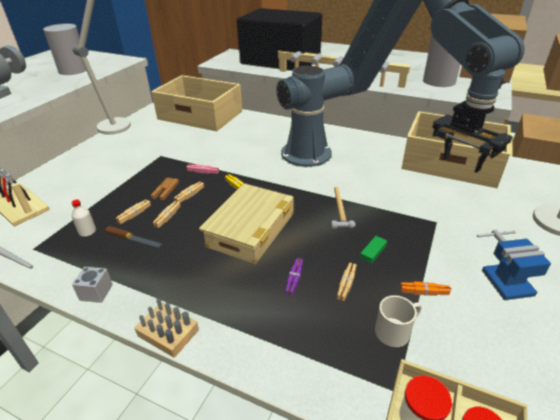

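The top view shows, in 800x600 pixels, the natural-wood clamps at (241,225), (586,260), (646,244) and (588,335). The look-alikes are purple (317,205), orange (131,253), yellow (517,396) and pink (614,420). The case (433,282) has its hinges on the left (world +y), and its front faces world -y. I plan to take the two wooden clamps at (586,260) and (588,335), because they are plain wood with a steel band. I'll confirm that in a crop and refine the poses.

```bash
python3 - <<'E'
from h import *
z=np.load("pics/0.npz"); im,d=z['im'],z['d']; P=cloud("top",d)
cv2.imwrite("pics/crop.png",cv2.resize(im[150:270,340:500],(800,600),interpolation=cv2.INTER_CUBIC))
def fit(m):
    pts=P[m][:,:2].astype(np.float32); return cv2.minAreaRect(pts)
m=(P[...,2]>0.06)&(P[...,2]<.085)&(abs(P[...,0]-.52)<.17)&(abs(P[...,1]-.02)<.14)
print("lid",fit(m),np.median(P[m][:,2]))
hsv=cv2.cvtColor(im,cv2.COLOR_BGR2HSV)
for n,c in dict(A=(.575,-.265),B=(.438,-.27),C=(.605,-.385),D=(.62,.36)).items():
    m=(np.hypot(P[...,0]-c[0],P[...,1]-c[1])<.07)&(P[...,2]>.012)&(P[...,2]<.04)
    if n in'BAC': m&=abs(P[...,1]-c[1])<.045
    m&=hsv[...,2]>90
    q=P[m][:,:2]; r=fit(m); w=np.linalg.eigh(np.cov(q.T))[1][:,1]
    print(n,m.sum(),r,"pca deg",np.degrees(np.arctan2(w[1],w[0])),np.percentile(P[m][:,2],90))
s=bot.read_state(); print(s['position'],np.round(s['tcp_rot'],3),s['force'])
E
```

```text
lid ((0.5200138688087463, 0.017248034477233887), (0.19303196668624878, 0.2610500454902649), 88.56165313720703) 0.07152440760034129
A 459 ((0.5729737281799316, -0.26707056164741516), (0.12818603217601776, 0.02827312983572483), 3.093484878540039) pca deg -177.49247591263742 0.025548499180079266
B 476 ((0.4376979172229767, -0.27319830656051636), (0.029406415298581123, 0.127580463886261), 78.055908203125) pca deg 167.95227473313642 0.025904496242047825
C 472 ((0.6045210361480713, -0.3796795904636383), (0.029234206303954124, 0.12619030475616455), 78.07424926757812) pca deg 168.8148442367151 0.025757793821290488
D 457 ((0.6190868616104126, 0.36154094338417053), (0.12531699240207672, 0.02961605414748192), 3.532076358795166) pca deg -177.4606830796272 0.024996340784914084
[0.25526259 0.57047915 0.23357969] [[-0.913  0.408  0.   ]
 [ 0.408  0.913  0.   ]
 [-0.     0.    -1.   ]] [-0.68948069  0.3838355  -0.47135024]
```

View pics/crop.png

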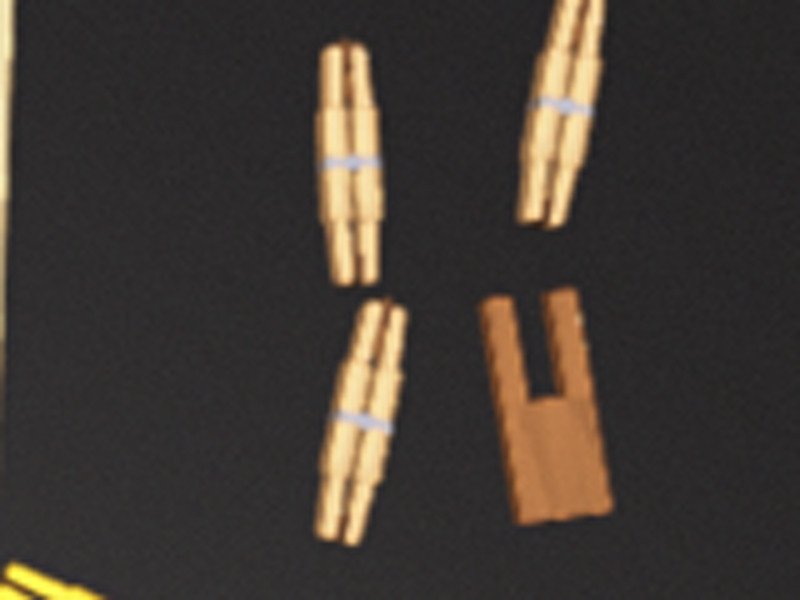

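The crop shows two plain-wood clamps with steel bands, A at crop (350,162) and B at (362,420), so these are my pair. The third wooden clamp, C (562,105), and the bench pin (545,410) stay where they are. First I move to the front of the case with the fingers closed.

```bash
python3 -m jog '[[0,-0.27,-0.279,-0.02,0,0,33],[0,-0.54,-0.558,-0.03,0,0,67.4],[0,-0.54,-0.558,-0.03,0,0,67.4],[0,-0.54,-0.558,-0.03,0,0,67.4],[0,-0.54,-0.558,-0.03,0,0,67.4],[0,-0.54,-0.558,-0.03,0,0,67.4],[0,-0.54,-0.558,-0.03,0,0,67.4],[0,-0.54,-0.558,-0.03,0,0,67.4],[0,-0.54,-0.558,-0.03,0,0,67.4],[0,-0.54,-0.558,-0.03,0,0,67.4],[0,-0.54,-0.558,-0.03,0,0,67.4],[0,-0.54,-0.558,-0.03,0,0,67.4],[0,-0.54,-0.558,-0.03,0,0,67.4],[0,-0.54,-0.558,-0.03,0,0,67.4],[0,-0.54,-0.558,-0.03,0,0,67.4],[0,-0.54,-0.558,-0.03,0,0,67.4]]'; python3 -c "
from h import *
s=bot.read_state(); print(np.round(s['tcp_rot'],3),np.round(s['joint_positions'],1),s['position'],s['force'])"
```

```text
time_s: 3.1
position: [0.5196, -0.1578, 0.2635]
tcp_rot: [[0.025, 1.0, -0.001], [1.0, -0.025, 0.001], [0.001, -0.001, -1.0]]
force: [0.3, -0.4, 0.5]
opening: 0.001
grasp_force: 0.0
[[ 0.025  1.    -0.001]
 [ 1.    -0.025  0.001]
 [ 0.001 -0.001 -1.   ]] [-28.7  21.9  91.8   0.   66.4 -27.3] [ 0.5195892  -0.15783537  0.26350085] [ 0.27813645 -0.38114653  0.45853685]
```

```bash
python3 -m jog '[[0,0,0,0.02,0,10,0],[0,0,0,0.05,0,20,0],[0,0,0,0.09,0,30,0],[0,0,0,0.13,0,40,0],[0,0,0,0.16,0,50,0],[0,0.01,0,0.19,0,50,0],[0,0.01,0,0.213,0,50,0],[0,0.01,0,0.233,0,50,0],[0,0.01,0,0.233,0,50,0],[0,0.01,0,0.233,0,50,0]]'; python3 - <<'E'
from h import *
s=bot.read_state(); print(np.round(s['joint_positions'],1))
im,d=viewer.capture("scene"); cv2.imwrite("pics/s2.png",cv2.resize(im[120:280,130:340],(800,600)))
E
```

```text
time_s: 4.35
position: [0.5211, -0.1497, 0.0315]
tcp_rot: [[0.016, 1.0, 0.021], [0.643, -0.026, 0.765], [0.765, 0.002, -0.644]]
force: [0.1, 0.4, -1.1]
opening: 0.005
grasp_force: 0.0
[-46.1  55.9  87.7  33.8  78.5 -64.5]
```

View pics/s2.png

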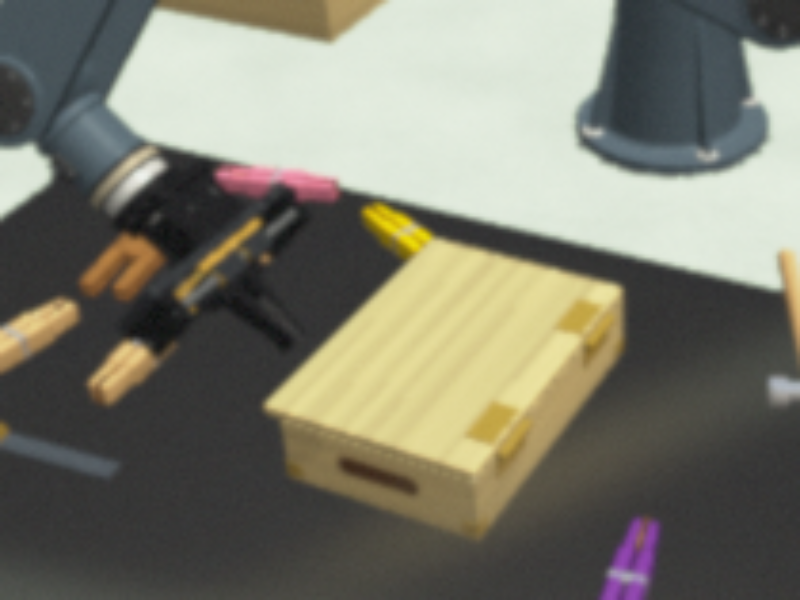

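The gripper stands clear in front of the case with the fingertips at about crop (290,340), pointing at the middle of the lip. Next I push the tips under the overhang and work out the lifting arc.

```bash
cat > arc.py <<'E'
import sys; from h import *
from scipy.spatial.transform import Rotation as Ro
def tcp(adeg):
    a=np.radians(adeg); thd=min(40+.5*adeg,90); th=np.radians(thd)
    H=np.array([.107,.062]); e=np.array([-np.cos(a),np.sin(a)])
    u=np.array([np.cos(th),-np.sin(th)]); n=np.array([np.sin(th),np.cos(th)])
    if thd>=adeg:
        L=.012+.008*adeg/80; p=H+.185*e-.0095*n-(.011-L)*u
    else: p=H+.165*e-.0095*n-.011*u
    return p,thd
def table(angs):
    s=bot.read_state(); R=np.array(s['tcp_rot']); p0=np.array(s['position']); th0=np.degrees(np.arcsin(-R[2,2]))
    for a in angs:
        p,th=tcp(a); q=R.T@np.array([0.521-p0[0],p[0]-p0[1],p[1]-p0[2]])
        print(a,np.round(p,4),"row",np.round(q,3),"ay",round(th0-th,1))
if __name__=="__main__": table([float(x) for x in sys.argv[1:]])
E
python3 -m jog '[[0,0.012,0,0.015,0,0,0],[0,0.025,0,0.030,0,0,0],[0,0.034,0,0.041,0,0,0],[0,0.043,0,0.051,0,0,0],[0,0.043,0,0.051,0,0,0],[0,0.043,0,0.051,0,0,0]]'; python3 arc.py 0 2 5 8 12 16 20 24 28 32 36 40
```

```text
time_s: 5.15
position: [0.5225, -0.0831, 0.0306]
tcp_rot: [[0.017, 1.0, 0.021], [0.643, -0.026, 0.765], [0.766, 0.001, -0.643]]
force: [0.1, -0.6, 0.0]
opening: 0.009
grasp_force: 0.0
0.0 [-0.0833  0.0541] row [ 0.018 -0.002 -0.015] ay 0.0
2.0 [-0.0832  0.0605] row [ 0.023 -0.002 -0.019] ay -1.0
5.0 [-0.0826  0.0701] row [ 0.031 -0.002 -0.025] ay -2.5
8.0 [-0.0815  0.0797] row [ 0.039 -0.002 -0.03 ] ay -4.0
12.0 [-0.0793  0.0923] row [ 0.05  -0.002 -0.037] ay -6.0
16.0 [-0.0762  0.1047] row [ 0.061 -0.002 -0.042] ay -8.0
20.0 [-0.0722  0.1169] row [ 0.073 -0.002 -0.047] ay -10.0
24.0 [-0.0674  0.1287] row [ 0.085 -0.002 -0.051] ay -12.0
28.0 [-0.0618  0.1402] row [ 0.098 -0.002 -0.054] ay -14.0
32.0 [-0.0554  0.1512] row [ 0.11  -0.002 -0.056] ay -16.0
36.0 [-0.0483  0.1618] row [ 0.123 -0.002 -0.058] ay -18.0
40.0 [-0.0404  0.1718] row [ 0.136 -0.003 -0.058] ay -20.0
```

```bash
python3 -m jog '[[0,0.009,0,-0.008,0,0,0],[0,0.018,0,-0.015,0,0,0],[0,0.021,0,-0.017,0,0,0],[0,0.024,0,-0.020,0,-1,0],[0,0.031,0,-0.025,0,-2.5,0],[0,0.039,0,-0.030,0,-4,0],[0,0.039,0,-0.030,0,-4,0]]'; python3 arc.py 8 12 16 20 24 28 32 36 40 44 48 52 56 60 64
```

```text
time_s: 6.02
position: [0.5228, -0.0812, 0.0815]
tcp_rot: [[0.016, 1.0, 0.02], [0.697, -0.026, 0.717], [0.717, 0.002, -0.697]]
force: [-0.5, -4.8, -0.3]
opening: 0.009
grasp_force: 1.7
8.0 [-0.0815  0.0797] row [-0.002 -0.002  0.001] ay 0.2
12.0 [-0.0793  0.0923] row [ 0.009 -0.002 -0.006] ay -1.8
16.0 [-0.0762  0.1047] row [ 0.02  -0.002 -0.013] ay -3.8
20.0 [-0.0722  0.1169] row [ 0.032 -0.002 -0.018] ay -5.8
24.0 [-0.0674  0.1287] row [ 0.043 -0.002 -0.023] ay -7.8
28.0 [-0.0618  0.1402] row [ 0.056 -0.002 -0.027] ay -9.8
32.0 [-0.0554  0.1512] row [ 0.068 -0.002 -0.03 ] ay -11.8
36.0 [-0.0483  0.1618] row [ 0.08  -0.002 -0.032] ay -13.8
40.0 [-0.0404  0.1718] row [ 0.093 -0.003 -0.034] ay -15.8
44.0 [-0.0319  0.1813] row [ 0.106 -0.003 -0.034] ay -17.8
48.0 [-0.0228  0.1901] row [ 0.119 -0.003 -0.034] ay -19.8
52.0 [-0.0131  0.1983] row [ 0.131 -0.003 -0.033] ay -21.8
56.0 [-0.0028  0.2057] row [ 0.144 -0.004 -0.03 ] ay -23.8
60.0 [0.008  0.2124] row [ 0.156 -0.004 -0.027] ay -25.8
64.0 [0.0192 0.2183] row [ 0.168 -0.004 -0.023] ay -27.8
```

```bash
python3 - <<'E'
from h import *
s=bot.read_state(); print(s['force'],s['moment'])
im,d=viewer.capture("scene"); cv2.imwrite("pics/s3.png",cv2.resize(im[120:280,130:340],(800,600)))
im,d=viewer.capture("top"); P=cloud("top",d)
for x in (.43,.45,.6,.63):
    m=(abs(P[...,0]-x)<.005)&(P[...,1]>-.1)&(P[...,1]<.1)&(P[...,2]>.03)
    q=P[m]; print(x,np.polyfit(q[:,1],q[:,2],1), q[:,1].min(), q[:,2].max())
E
```

```text
[-0.49781702 -4.8054554  -0.34234054] [-1.01007742  0.16465599  0.01797378]
0.43 [-4.35884779  0.35456982] -0.09995738608652477 0.7011860805236344
0.45 [-4.4627218   0.31196106] -0.09997566145002004 0.7132313154117027
0.6 [-0.15848537  0.08835891] -0.07613980084439481 0.10430930563294316
0.63 [-0.16099167  0.08810864] -0.07632151908906429 0.10716024817899394
```

View pics/s3.png

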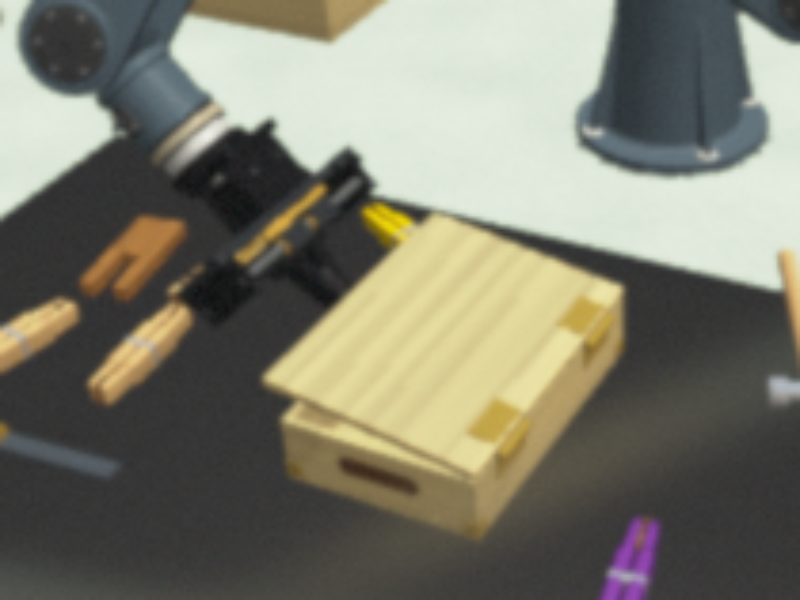

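The lid is lifting on the fingers, with its front edge at crop (350,300). The depth slope gives 9 degrees, and the case has not moved. I'll keep following the arc.

```bash
python3 -m jog '[[0,0.009,0,-0.006,0,-2,0],[0,0.020,0,-0.013,0,-4,0],[0,0.032,0,-0.018,0,-6,0],[0,0.043,0,-0.023,0,-8,0],[0,0.056,0,-0.027,0,-10,0],[0,0.068,0,-0.030,0,-12,0],[0,0.080,0,-0.032,0,-14,0],[0,0.093,0,-0.034,0,-16,0],[0,0.106,0,-0.034,0,-18,0],[0,0.119,0,-0.034,0,-20,0],[0,0.131,0,-0.033,0,-22,0],[0,0.131,0,-0.033,0,-22,0]]'; python3 arc.py 52 56 60 64 68 72 76 80 84 88 92 96
```

```text
time_s: 7.62
position: [0.5229, -0.0108, 0.1989]
tcp_rot: [[0.021, 1.0, 0.01], [0.913, -0.023, 0.408], [0.408, 0.0, -0.913]]
force: [0.0, -0.5, 0.2]
opening: 0.002
grasp_force: 0.0
52.0 [-0.0131  0.1983] row [-0.002 -0.002 -0.   ] ay -0.1
56.0 [-0.0028  0.2057] row [ 0.01  -0.002 -0.003] ay -2.1
60.0 [0.008  0.2124] row [ 0.023 -0.002 -0.005] ay -4.1
64.0 [0.0192 0.2183] row [ 0.035 -0.003 -0.005] ay -6.1
68.0 [0.0307 0.2234] row [ 0.048 -0.003 -0.005] ay -8.1
72.0 [0.0426 0.2277] row [ 0.06  -0.003 -0.004] ay -10.1
76.0 [0.0547 0.2311] row [ 0.073 -0.003 -0.003] ay -12.1
80.0 [0.0671 0.2337] row [ 0.085 -0.004  0.   ] ay -14.1
84.0 [0.0788 0.2357] row [ 0.097 -0.004  0.003] ay -16.1
88.0 [0.0906 0.2368] row [ 0.108 -0.004  0.007] ay -18.1
92.0 [0.1025 0.2372] row [ 0.119 -0.005  0.011] ay -20.1
96.0 [0.1144 0.2368] row [ 0.13  -0.005  0.017] ay -22.1
```

```bash
cat > lid.py <<'E'
from h import *
im,d=viewer.capture("scene"); cv2.imwrite("pics/scur.png",cv2.resize(im[80:290,130:370],(800,600)))
P=cloud("scene",d)
im,d=viewer.capture("top"); P2=cloud("top",d)
for n,Q in(("scene",P),("top",P2)):
  for x in (.42,.59,.615,.635):
    m=(abs(Q[...,0]-x)<.008)&(Q[...,1]>-.1)&(Q[...,1]<.25)&(Q[...,2]>.085)&(Q[...,2]<.3)
    q=Q[m]
    if len(q)>5:
        w=np.linalg.eigh(np.cov(q[:,1:].T))[1][:,1]; w*=np.sign(w[1]); print(n,x,len(q),"a",np.degrees(np.arctan2(w[1],-w[0])).round(1),q[:,1].min().round(3),q[:,1].max().round(3),q[:,2].max().round(3))
E
python3 lid.py
```

```text
scene 0.42 179 a 54.1 -0.013 0.103 0.288
scene 0.59 272 a 54.1 -0.087 0.102 0.299
scene 0.615 542 a 52.4 -0.088 0.1 0.3
scene 0.635 256 a 53.5 -0.007 0.097 0.217
top 0.42 41 a 53.3 -0.067 0.008 0.299
top 0.59 537 a 52.3 -0.088 0.103 0.3
top 0.615 398 a 52.7 -0.087 0.103 0.3
top 0.635 299 a 53.1 -0.004 0.099 0.221
```

The lid stands at about 53°, as planned. On to about 96°.

```bash
python3 -m jog '[[0,0.010,0,-0.003,0,-2,0],[0,0.023,0,-0.005,0,-4,0],[0,0.035,0,-0.005,0,-6,0],[0,0.048,0,-0.005,0,-8,0],[0,0.060,0,-0.004,0,-10,0],[0,0.073,0,-0.003,0,-12,0],[0,0.085,0,0,0,-14,0],[0,0.097,0,0.003,0,-16,0],[0,0.108,0,0.007,0,-18,0],[0,0.119,0,0.011,0,-20,0],[0,0.130,0,0.017,0,-22,0],[0,0.130,0,0.017,0,-22,0]]'; python3 lid.py|grep -v x;  python3 arc.py 96 98 100 102 104 106 108 110 112 114 116 118
```

```text
time_s: 9.22
position: [0.526, 0.1131, 0.2335]
tcp_rot: [[0.025, 1.0, -0.003], [0.999, -0.025, 0.036], [0.036, -0.004, -0.999]]
force: [0.7, 0.1, -0.0]
opening: 0.008
grasp_force: 0.0
scene 0.42 83 a 96.2 0.119 0.141 0.248
scene 0.59 125 a 96.2 0.115 0.135 0.247
scene 0.615 181 a 85.7 0.071 0.144 0.3
scene 0.635 135 a 96.3 0.115 0.135 0.247
96.0 [0.1144 0.2368] row [ 0.002 -0.006 -0.003] ay -0.0
98.0 [0.1203 0.2362] row [ 0.008 -0.006 -0.002] ay -1.0
100.0 [0.1262 0.2355] row [ 0.014 -0.006 -0.001] ay -2.0
102.0 [0.1318 0.2344] row [ 0.02  -0.006  0.   ] ay -2.0
104.0 [0.1374 0.2331] row [ 0.025 -0.006  0.002] ay -2.0
106.0 [0.143  0.2316] row [ 0.031 -0.006  0.003] ay -2.0
108.0 [0.1485 0.2299] row [ 0.036 -0.006  0.005] ay -2.0
110.0 [0.1539 0.228 ] row [ 0.042 -0.007  0.007] ay -2.0
112.0 [0.1593 0.226 ] row [ 0.047 -0.007  0.009] ay -2.0
114.0 [0.1646 0.2237] row [ 0.052 -0.007  0.012] ay -2.0
116.0 [0.1698 0.2213] row [ 0.057 -0.007  0.014] ay -2.0
118.0 [0.175  0.2187] row [ 0.062 -0.007  0.017] ay -2.0
```

```bash
python3 -m jog '[[0,0.007,0,-0.002,0,-1,0],[0,0.013,0,-0.001,0,-2,0],[0,0.019,0,0,0,-2,0],[0,0.025,0,0.002,0,-2,0],[0,0.025,0,0.002,0,-2,0]]';  python3 -m jog '[[0,0.003,0,0.001,0,0,0],[0,0.003,0,0.001,0,0,0]]'; python3 -m jog '[[0,0.003,0,0.001,0,0,0],[0,0.003,0,0.001,0,0,0]]'
```

```text
time_s: 9.95
position: [0.528, 0.1379, 0.2331]
tcp_rot: [[0.026, 1.0, -0.0], [1.0, -0.026, 0.001], [0.0, -0.0, -1.0]]
force: [-0.2, -1.3, 0.5]
opening: 0.004
grasp_force: 0.0
time_s: 10.2
position: [0.5282, 0.1404, 0.2322]
tcp_rot: [[0.026, 1.0, 0.0], [1.0, -0.026, 0.0], [0.0, 0.0, -1.0]]
force: [0.3, -0.1, 0.6]
opening: 0.006
grasp_force: 0.0
time_s: 10.45
position: [0.5282, 0.1434, 0.2312]
tcp_rot: [[0.026, 1.0, 0.0], [1.0, -0.026, 0.0], [0.0, 0.0, -1.0]]
force: [0.2, -0.6, -0.7]
opening: 0.006
grasp_force: 0.0
```

```bash
for i in 1; do python3 -m jog '[[0,0.003,0,0.001,0,0,0],[0,0.003,0,0.001,0,0,0]]';python3 -m jog '[[0,0.003,0,0.001,0,0,0],[0,0.003,0,0.001,0,0,0]]'; done | grep -E 'pos|forc'; python3 lid.py
```

```text
position: [0.5283, 0.1465, 0.2302]
force: [0.5, 0.2, 0.6]
grasp_force: 0.0
position: [0.5283, 0.1495, 0.2292]
force: [-0.2, 0.3, -0.2]
grasp_force: 0.0
scene 0.42 49 a 107.8 0.126 0.176 0.238
scene 0.59 64 a 107.7 0.121 0.172 0.237
scene 0.615 174 a 92.6 0.108 0.183 0.3
scene 0.635 71 a 107.9 0.122 0.172 0.237
top 0.615 7 a 90.0 0.118 0.118 0.112
```

```bash
(python3 -m jog '[[0,0.003,0,0.001,0,0,0],[0,0.003,0,0.001,0,0,0]]';python3 -m jog '[[0,0.002,0,0.001,0,0,0],[0,0.002,0,0.001,0,0,0]]') | grep -E 'pos|force'; python3 lid.py
```

```text
position: [0.5285, 0.152, 0.2283]
force: [1.1, -1.6, 0.7]
grasp_force: 0.8
position: [0.5286, 0.1525, 0.228]
force: [-0.9, -6.2, 3.8]
grasp_force: 3.9
scene 0.42 46 a 108.6 0.126 0.179 0.237
scene 0.59 58 a 108.1 0.122 0.182 0.3
scene 0.615 180 a 93.0 0.111 0.187 0.3
scene 0.635 66 a 108.3 0.123 0.174 0.237
```

The stop is felt, with about 7 N and the lid stalled at about 108.5° (1.89 rad). I'll hold briefly, then back away.

```bash
python3 -m jog '[[0,0.002,0,0,0,0,0],[0,0.002,0,0,0,0,0],[0,0.002,0,0,0,0,0],[0,0,0,0,0,0,0],[0,-0.02,0,-0.01,0,0,0],[0.5,-0.07,0,-0.03,0,0,0],[0.5,-0.13,0,-0.03,0,0,0],[0.5,-0.19,0,-0.03,0,0,0],[0.5,-0.25,0,-0.03,0,0,0],[0.5,-0.31,0,-0.03,0,0,0],[0.5,-0.31,0,-0.03,0,0,0]]'; python3 lid.py; python3 - <<'E'
from h import *
s=bot.read_state(); print(np.round(s['joint_positions'],1))
im,d=viewer.capture("top"); P=cloud("top",d); np.savez("pics/1.npz",im=im,d=d)
m=(P[...,2]>.052)&(P[...,2]<.07)&(abs(P[...,0]-.52)<.17)&(P[...,1]>-.09)&(P[...,1]<.1)
print("rim",cv2.minAreaRect(P[m][:,:2].astype(np.float32)))
for y in (-.03,.02,.06):
    m=(abs(P[...,1]-y)<.006)&(P[...,2]<.03)&(P[...,2]>.004)&(abs(P[...,0]-.55)<.11)
    print("floor x",np.percentile(P[m][:,0],[1,50,99]),np.median(P[m][:,2]))
m=(abs(P[...,0]-.59)<.006)&(P[...,2]<.02)&(P[...,2]>.005)&(abs(P[...,1]-.02)<.11);print("floor y",np.percentile(P[m][:,1],[1,99]))
for t in("case_well","case"):
  for r in models.tip_of("top",t): print(t,r['p'],np.round(r['xyz'],3))
cv2.imwrite("pics/t2.png",cv2.resize(im[110:300,230:480],(800,600)))
E
```

```text
time_s: 13.02
position: [0.5206, -0.1606, 0.2578]
tcp_rot: [[0.033, 0.999, 0.002], [0.999, -0.033, -0.001], [-0.001, 0.002, -1.0]]
force: [-0.2, -0.3, 0.1]
opening: 0.486
grasp_force: 0.0
scene 0.42 40 a 108.6 0.128 0.18 0.236
scene 0.59 63 a 108.8 0.121 0.175 0.237
scene 0.615 63 a 108.6 0.122 0.175 0.236
scene 0.635 66 a 108.4 0.121 0.173 0.237
top 0.42 231 a 112.2 0.115 0.18 0.237
top 0.59 206 a 110.9 0.112 0.175 0.236
top 0.615 224 a 111.6 0.108 0.176 0.239
top 0.635 194 a 111.4 0.111 0.174 0.238
[-28.6  22.3  92.3   0.1  65.5 -26.9]
rim ((0.5200194120407104, 0.018880188465118408), (0.1665634959936142, 0.2611543834209442), 88.65852355957031)
floor x [0.44107201 0.54102221 0.64275107] 0.010655173793881478
floor x [0.44328892 0.5447915  0.64392678] 0.01075474482517369
floor x [0.44138765 0.54894147 0.6444678 ] 0.010704762552777414
floor y [-0.06572393  0.09735213]
case_well 0.57 [0.577 0.023 0.012]
case 0.92 [0.519 0.017 0.002]
case 0.5 [ 0.62   0.36  -0.004]
case 0.3 [0.576 0.024 0.01 ]
```

View pics/t2.png

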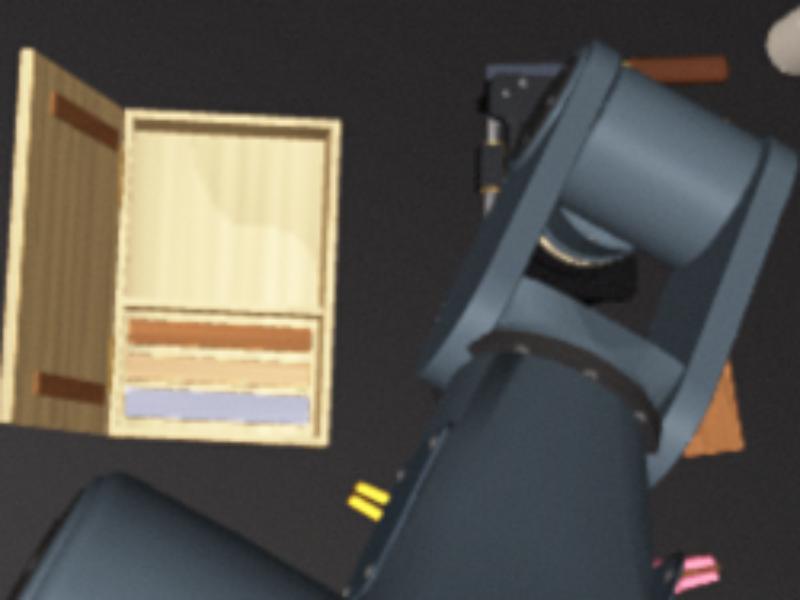

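The lid stays back on its own at 108.6°. The empty well is at crop (230,215), and its middle is at about world (0.572, 0.018). Now clamp A.

```bash
python3 -m jog '[[0.5,-0.05,0.028,0.02,0,0,10],[0.5,-0.1046,0.0558,0.05,0,0,20],[0.5,-0.1046,0.0558,0.08,0,0,30],[0.5,-0.1046,0.0558,0.10,0,0,40],[0.5,-0.1046,0.0558,0.12,0,0,50],[0.5,-0.1046,0.0558,0.14,0,0,60],[0.5,-0.1046,0.0558,0.15,0,0,70],[0.5,-0.1046,0.0558,0.16,0,0,80],[0.5,-0.1046,0.0558,0.17,0,0,85.3],[0.5,-0.1046,0.0558,0.18,0,0,85.3],[0.5,-0.1046,0.0558,0.18,0,0,85.3],[0.5,-0.1046,0.0558,0.18,0,0,85.3]]'; python3 - <<'E'
from h import *
s=bot.read_state(); im,d=viewer.capture("wrist"); cv2.imwrite("pics/w1.png",im)
print(np.round(s['joint_positions'],1), np.array(s['tcp_rot']).T@(np.array([.573,-.267,.014])-s['position']))
E
```

```text
time_s: 14.78
position: [0.5737, -0.2614, 0.0775]
tcp_rot: [[0.998, 0.057, 0.0], [0.057, -0.998, -0.0], [0.0, 0.0, -1.0]]
force: [-0.8, 0.2, 0.4]
opening: 0.501
grasp_force: 0.0
[-34.6  42.   88.    0.   50.   52.1] [-0.0010373   0.00556184  0.06349359]
```

View pics/w1.png

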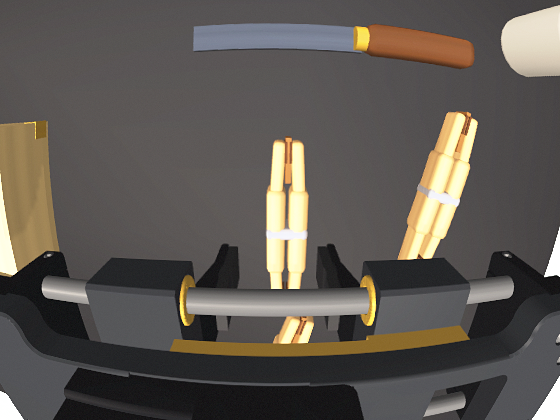

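The wrist view shows clamp A (287,235) between the open fingers (228 and 330), a few mm off-centre, which agrees with the 5.6 mm correction.

```bash
python3 -m jog '[[0.5,-0.001,0.0056,0.02,0,0,0.5],[0.5,-0.001,0.0056,0.045,0,0,0.5],[0.5,-0.001,0.0056,0.0635,0,0,0.5],[0.5,-0.001,0.0056,0.0635,0,0,0.5],[0,-0.001,0.0056,0.0635,0,0,0.5],[0,-0.001,0.0056,0.0635,0,0,0.5],[0,-0.001,0.0056,0.0635,0,0,0.5],[0,-0.001,0.0056,0.0635,0,0,0.5],[0,-0.001,0.0056,0.0635,0,0,0.5],[0,-0.001,0.0056,0.0635,0,0,0.5],[0,-0.001,0.0056,0.03,0,0,0.5],[0,-0.001,0.0056,-0.02,0,0,0.5],[0,-0.001,0.0056,-0.06,0,0,0.5],[0,-0.001,0.0056,-0.06,0,0,0.5]]'
```

```text
time_s: 16.58
position: [0.575, -0.2688, 0.1412]
tcp_rot: [[0.999, 0.047, 0.007], [0.047, -0.999, -0.005], [0.007, 0.005, -1.0]]
force: [0.4, -1.0, -0.4]
opening: 0.321
grasp_force: 30.0
```

Clamp A is held: the opening is 28 mm and the grip 30 N. I carry it over the well and turn it along case x.

```bash
python3 -m jog '[[0,0.005,-0.03,-0.02,0,0,-9],[0,0.015,-0.07,-0.02,0,0,-18],[0,0.02,-0.11,-0.02,0,0,-27],[0,0.025,-0.15,-0.02,0,0,-36],[0,0.03,-0.19,-0.02,0,0,-45],[0,0.035,-0.23,-0.02,0,0,-54],[0,0.04,-0.26,-0.02,0,0,-63],[0,0.04,-0.283,-0.02,0,0,-72],[0,0.04,-0.283,-0.02,0,0,-81],[0,0.04,-0.283,-0.02,0,0,-86],[0,0.04,-0.283,-0.02,0,0,-86],[0,0.04,-0.283,-0.02,0,0,-86],[0,0.04,-0.283,-0.02,0,0,-86]]'; cat > to.py <<'E'
import sys; from h import *
s=bot.read_state(); R=np.array(s['tcp_rot']); t=np.array([float(x) for x in sys.argv[1:4]])
print("shift",np.round(R.T@(t-s['position']),4),"tool y yaw",np.degrees(np.arctan2(R[1,1],R[0,1])).round(2),"j",np.round(s['joint_positions'],1),"tilt",np.round(R[:2,2],3))
E
python3 to.py .602 .017 .028
```

```text
time_s: 18.2
position: [0.5991, 0.0171, 0.1569]
tcp_rot: [[0.024, 1.0, -0.001], [1.0, -0.024, 0.0], [0.0, -0.001, -1.0]]
force: [-0.2, 0.1, -0.7]
opening: 0.322
grasp_force: 30.0
shift [-1.000e-04  3.000e-03  1.289e-01] tool y yaw -1.36 j [-9.  33.7 89.9 -0.  56.4 -7.7] tilt [-0.001  0.   ]
```

```bash
python3 -m jog '[[0,0,0.003,0.04,0,0,0],[0,0,0.003,0.08,0,0,0],[0,0,0.003,0.11,0,0,0],[0,0,0.003,0.122,0,0,0],[0,0,0.003,0.128,0,0,0],[0,0,0.003,0.128,0,0,0]]';python3 -m jog '[[0,0,0,0.002,0,0,0],[0,0,0,0.003,0,0,0],[0,0,0,0.003,0,0,0]]'
```

```text
time_s: 18.95
position: [0.6029, 0.0171, 0.0298]
tcp_rot: [[0.023, 1.0, 0.001], [1.0, -0.023, -0.0], [-0.0, 0.001, -1.0]]
force: [-0.0, 0.4, -0.6]
opening: 0.317
grasp_force: 30.0
time_s: 19.32
position: [0.6025, 0.0172, 0.0266]
tcp_rot: [[0.023, 1.0, 0.001], [1.0, -0.023, -0.0], [-0.0, 0.001, -1.0]]
force: [0.8, -0.0, -0.9]
opening: 0.317
grasp_force: 30.0
```

```bash
python3 -m jog '[[0,0,0,0.001,0,0,0],[0,0,0,0.002,0,0,0],[0,0,0,0.002,0,0,0]]'
```

```text
time_s: 19.7
position: [0.6022, 0.0172, 0.0241]
tcp_rot: [[0.023, 1.0, -0.0], [1.0, -0.023, 0.0], [0.0, -0.0, -1.0]]
force: [-0.1, 0.7, -0.9]
opening: 0.316
grasp_force: 30.0
```

```bash
python3 -m jog '[[0,0,0,0.001,0,0,0],[0.35,0,0,0.001,0,0,0],[0.42,0,0,0.001,0,0,0],[0.42,0,0,0.001,0,0,0],[0.42,0,0,0.001,0,0,0],[0.42,0,0,-0.01,0,0,0],[0.42,0,0,-0.03,0,0,0],[0.42,0,0,-0.08,0,0,0],[0.5,0,0,-0.13,0,0,0],[0.5,0,0,-0.13,0,0,0]]'; python3 to.py 0.4377 -0.2732 .075; python3 - <<'E'
from h import *
im,d=viewer.capture("wrist"); cv2.imwrite("pics/w2.png",im)
E
```

```text
time_s: 20.95
position: [0.6056, 0.0168, 0.1596]
tcp_rot: [[0.023, 1.0, 0.011], [1.0, -0.023, -0.002], [-0.001, 0.011, -1.0]]
force: [-0.3, 0.1, -0.4]
opening: 0.486
grasp_force: 0.0
shift [-0.2936 -0.1622  0.0832] tool y yaw -1.3 j [-9.  33.7 89.3  0.  56.3 -7.7] tilt [ 0.011 -0.002]
```

View pics/w2.png

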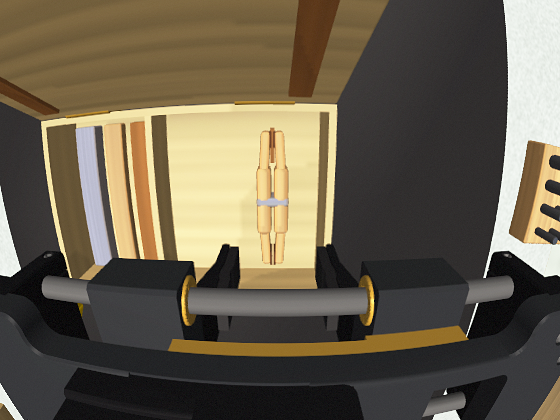

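Clamp A lies flat in the well at (272,200), parallel to the right-hand wall. Next, clamp B.

```bash
python3 -m jog '[[0.5,-0.04,-0.02,0,0,0,10],[0.5,-0.08,-0.04,0,0,0,20],[0.5,-0.12,-0.06,0,0,0,30],[0.5,-0.16,-0.08,0,0,0,40],[0.5,-0.2,-0.1,0,0,0,50],[0.5,-0.23,-0.12,0.01,0,0,60],[0.5,-0.26,-0.14,0.03,0,0,70],[0.5,-0.28,-0.15,0.05,0,0,80],[0.5,-0.2936,-0.1622,0.07,0,0,90],[0.5,-0.2936,-0.1622,0.08,0,0,100],[0.5,-0.2936,-0.1622,0.08,0,0,100.7],[0.5,-0.2936,-0.1622,0.08,0,0,100.7],[0.5,-0.2936,-0.1622,0.08,0,0,100.7]]'; python3 to.py 0.4377 -0.2732 .014;  python3 - <<'E'
from h import *
im,d=viewer.capture("wrist"); cv2.imwrite("pics/w3.png",im)
E
```

```text
time_s: 22.62
position: [0.4338, -0.2725, 0.0746]
tcp_rot: [[0.979, -0.206, 0.0], [-0.206, -0.979, -0.0], [0.001, 0.0, -1.0]]
force: [-0.2, 0.8, -0.1]
opening: 0.501
grasp_force: 0.0
shift [ 0.004  -0.0002  0.0606] tool y yaw -101.9 j [-44.7  36.3 105.6  -0.   38.   57.2] tilt [ 0. -0.]
```

View pics/w3.png

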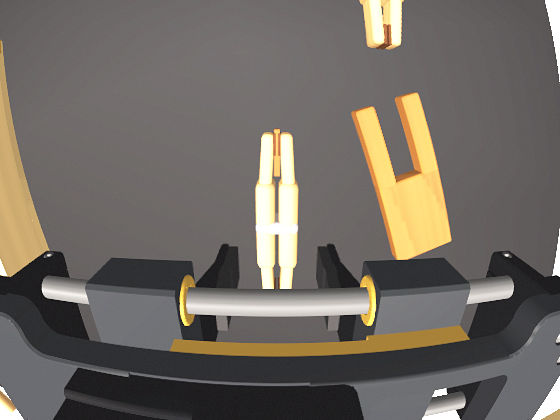

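Clamp B (277,228) is centred between the fingers, and the bench pin (405,190) is clear of them. I'll grip and lift.

```bash
python3 -m jog '[[0.5,0.004,0,0.02,0,0,0],[0.5,0.004,0,0.045,0,0,0],[0.5,0.004,0,0.0605,0,0,0],[0.5,0.004,0,0.0605,0,0,0],[0,0.004,0,0.0605,0,0,0],[0,0.004,0,0.0605,0,0,0],[0,0.004,0,0.0605,0,0,0],[0,0.004,0,0.0605,0,0,0],[0,0.004,0,0.0605,0,0,0],[0,0.004,0,0.0605,0,0,0],[0,0.004,0,0.03,0,0,0],[0,0.004,0,-0.02,0,0,0],[0,0.004,0,-0.08,0,0,0],[0,0.004,0,-0.08,0,0,0]]'; python3 to.py .542 .017 .155
```

```text
time_s: 24.42
position: [0.4397, -0.2756, 0.1584]
tcp_rot: [[0.978, -0.208, 0.008], [-0.208, -0.978, -0.007], [0.009, 0.006, -1.0]]
force: [-0.0, 0.1, -1.7]
opening: 0.321
grasp_force: 30.0
shift [ 0.0392 -0.3075  0.0021] tool y yaw -102.0 j [-44.4  28.2 101.9   0.   49.3  57.6] tilt [ 0.008 -0.007]
```

```bash
python3 -m jog '[[0,0.005,-0.03,0,0,0,-10],[0,0.01,-0.06,0,0,0,-20],[0,0.015,-0.1,0,0,0,-30],[0,0.02,-0.14,0,0,0,-40],[0,0.025,-0.18,0,0,0,-50],[0,0.03,-0.22,0,0,0,-60],[0,0.035,-0.26,0,0,0,-70],[0,0.039,-0.29,0,0,0,-80],[0,0.039,-0.3075,0,0,0,-90],[0,0.039,-0.3075,0,0,0,-100.6],[0,0.039,-0.3075,0,0,0,-100.6],[0,0.039,-0.3075,0,0,0,-100.6],[0,0.039,-0.3075,0,0,0,-100.6]]'; python3 to.py .542 .017 .030
```

```text
time_s: 26.05
position: [0.5392, 0.0189, 0.1539]
tcp_rot: [[0.027, 1.0, -0.001], [1.0, -0.027, 0.0], [0.0, -0.001, -1.0]]
force: [-0.2, -0.3, -0.5]
opening: 0.321
grasp_force: 30.0
shift [-0.0018  0.0029  0.1239] tool y yaw -1.53 j [-9.9 30.1 98.8  0.  51.2 -8.3] tilt [-0.001  0.   ]
```

```bash
python3 -m jog '[[0,-0.002,0.003,0.04,0,0,0],[0,-0.002,0.003,0.08,0,0,0],[0,-0.002,0.003,0.11,0,0,0],[0,-0.002,0.003,0.12,0,0,0],[0,-0.002,0.003,0.124,0,0,0],[0,-0.002,0.003,0.127,0,0,0],[0,-0.002,0.003,0.129,0,0,0],[0,-0.002,0.003,0.129,0,0,0]]'
```

```text
time_s: 27.05
position: [0.5428, 0.0171, 0.0258]
tcp_rot: [[0.025, 1.0, 0.001], [1.0, -0.025, -0.0], [-0.0, 0.001, -1.0]]
force: [0.9, -0.7, -1.3]
opening: 0.318
grasp_force: 30.0
```

```bash
python3 -m jog '[[0,0,0,0.001,0,0,0],[0,0,0,0.002,0,0,0],[0,0,0,0.002,0,0,0],[0.35,0,0,0.002,0,0,0],[0.42,0,0,0.002,0,0,0],[0.42,0,0,0.002,0,0,0],[0.42,0,0,0.002,0,0,0],[0.42,0,0,-0.01,0,0,0],[0.42,0,0,-0.03,0,0,0],[0.42,0,0,-0.08,0,0,0],[0.42,0,0,-0.14,0,0,0],[0.42,-0.05,0,-0.18,0,0,0],[0.42,-0.11,0,-0.18,0,0,0],[0.42,-0.17,0,-0.18,0,0,0],[0.42,-0.22,0,-0.18,0,0,0],[0.42,-0.22,0,-0.18,0,0,0]]'; python3 lid.py | head -4; python3 - <<'E'
from h import *
im,d=viewer.capture("top"); cv2.imwrite("pics/t3.png",cv2.resize(im[90:300,150:480],(800,510))); P=cloud("top",d)
hw=lambda m:cv2.minAreaRect(P[m][:,:2].astype(np.float32))
for x in(.602,.542):
    m=(abs(P[...,0]-x)<.022)&(abs(P[...,1]-.017)<.07)&(P[...,2]>.022)&(P[...,2]<.05); print(hw(m),np.percentile(P[m][:,2],[50,95]))
m=(P[...,2]>.052)&(P[...,2]<.07)&(abs(P[...,0]-.52)<.17)&(P[...,1]>-.09)&(P[...,1]<.1); print("rim",hw(m))
for t in ("clamp0","bench_pin","wax_block","flat_file","chasing_hammer","case"):
  for r in models.tip_of("top",t)+models.tip_of("scene",t): print(t,round(r['p'],2),np.round(r['xyz'],3))
E
```

```text
time_s: 29.05
position: [0.5372, -0.2069, 0.2062]
tcp_rot: [[0.03, 1.0, 0.002], [1.0, -0.03, -0.002], [-0.002, 0.002, -1.0]]
force: [-0.9, 0.5, -0.1]
opening: 0.417
grasp_force: 0.0
scene 0.42 45 a 108.5 0.127 0.18 0.235
scene 0.59 54 a 108.6 0.122 0.175 0.237
scene 0.615 65 a 108.5 0.124 0.175 0.237
scene 0.635 65 a 108.4 0.122 0.173 0.236
((0.5995923280715942, 0.018729541450738907), (0.02953675389289856, 0.12703029811382294), 0.01690090075135231) [0.03137817 0.036557  ]
((0.5403727293014526, 0.018766198307275772), (0.12407926470041275, 0.029211901128292084), 89.59626770019531) [0.03182547 0.0364655 ]
rim ((0.5206401348114014, 0.017664119601249695), (0.16638505458831787, 0.26085543632507324), 89.22667694091797)
clamp0 0.93 [0.542 0.023 0.013]
clamp0 0.72 [0.66  0.227 0.001]
clamp0 0.68 [0.606 0.018 0.011]
clamp0 0.6 [ 0.56   0.564 -0.   ]
clamp0 0.59 [ 0.622  0.36  -0.006]
clamp0 0.79 [ 0.286 -0.317  0.003]
clamp0 0.76 [ 0.604 -0.381 -0.002]
clamp0 0.76 [ 0.564  0.56  -0.001]
clamp0 0.67 [0.622 0.364 0.003]
clamp0 0.6 [ 0.324 -0.142  0.004]
clamp0 0.59 [0.603 0.021 0.01 ]
clamp0 0.56 [0.544 0.017 0.002]
bench_pin 0.53 [0.525 0.173 0.233]
bench_pin 0.64 [0.542 0.016 0.021]
bench_pin 0.51 [ 0.447 -0.372 -0.001]
wax_block 0.82 [0.467 0.399 0.002]
wax_block 0.78 [ 0.471  0.398 -0.002]
flat_file 0.64 [ 0.709 -0.297  0.   ]
flat_file 0.8 [ 0.709 -0.297  0.   ]
flat_file 0.74 [0.346 0.26  0.003]
chasing_hammer 0.62 [0.343 0.261 0.003]
chasing_hammer 0.7 [0.343 0.263 0.   ]
chasing_hammer 0.18 [0.542 0.016 0.018]
case 0.69 [0.521 0.019 0.002]
case 0.72 [0.523 0.026 0.001]
```

View pics/t3.png

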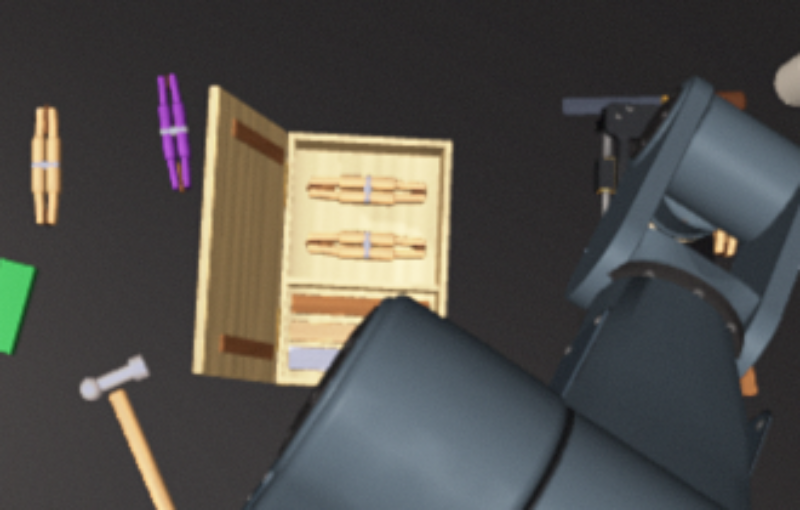

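Both clamps lie flat in the well, at (368,190) and (368,245). The lid is at 108.5°, the case and bystanders are where they started, and the arm is clear, so I'm handing in.

```bash
python3 -c "
from h import *
print(workorder.hand_in())"
```

```text
the job is handed in; nothing more can be done
None
```

I handed the job in at about 29 s: the lid rests on its stop at about 1.89 rad, two wooden clamps lie flat in the empty well, and everything else is where it started to within measuring error; the hand-in call returned no verdict.

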